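# Start and tighten a hold-down clamp knob cleanly

## Robot

A 7-joint arm with a two-finger parallel gripper is mounted at the origin on the work surface. World frame = base frame: x ahead of the robot, y to its left, z up, the work surface at z = 0. Lengths are in mm, angles in rad, forces in N, time in s.
With the tool pointing down it reaches from about 425 to 800 mm from the base axis. Payload 8.3 kg.
Tool frame: the origin (TCP) lies midway between the tips of the shut fingers; the grasp point (between the pads) lies 19 mm behind it; y points along the fingers, z is the direction in which the jaws open and shut, and the axes are right-handed (so a half turn about y gives the same grasp; the last joint's range is limited). The gripper opens to 85 mm and grips with 20 to 120 N. Pads are 22 mm wide; open, the fingers measure 114 mm over their backs; the gripper's body (76 mm by 85 mm) begins 54 mm behind the grasp point. The pads swing forward as they close: fully open they stand 13 mm farther back than shut.
Start: joints at [-1.392, 0.383, 0.016, 1.37, -0.006, 1.388, -0.046], TCP at [149.605, 606.812, 231.279] pointing down, gripper open.
Joint ranges: [-2.95, 2.95], [-0.25, 2.06], [-1.52, 1.56], [0.18, 2.33], [-1.44, 4.58], [0.02, 2.06], [-3.01, 3.01]. Speed limits (rad/s): [2.39, 2.39, 3.01, 3.01, 3.14, 3.14, 3.14].

## Interface

Orientations are given as a rotation vector (axis times angle).
In Python, from bench import r, viewer, order gives the robot as it stands.
- The arm moves only by the tool send_rows, never from a script. Its argument "moves" is a list of rows, each a list of 3 entries, a list of its own where there are three numbers: the shift along the tool's x, y, z in mm, then the turn about the tool's y in degrees, then the gripper command: -1 is shut, 1 is fully open, values between are in proportion. A call has 1 to 12 rows; each row is the pose to reach, as a shift and turn from the pose commanded when the call began, along the tool's axes at that moment; what a row does not reach only later rows make up. A row lasts 1/12 s, in which the tool goes at most 41.7 mm and 7.16 degrees, less where a joint would pass 70% of its speed; a pose out of reach is approached as far as the arm can. A call with a gripper value outside its range is refused whole. The fingers move at their own pace and stop on an object; "squeeze" is the grip in N (left out, the last holds). Time passes only in rows, so rows that repeat a pose let the fingers close. It gives the time, the measured TCP pose, the force and the opening at its end, in the units of the state.
- r.read_state(): the state, without advancing time (a new reading comes with each control period).
- viewer.capture(name): name is "scene" or "side" or "wrist"; returns (picture, depth): 384x512x3 uint8, red, green, blue; 384x512 float32, mm along the optical axis (not along the pixel's ray), 0 where there is no reading.
- viewer.calibration(name): a dict with "fx", "fy", "cx", "cy" (pixels), "R" (3x3) and "t" (3): a world point X has camera coordinates R X + t. Camera axes: x right, y down, z forward; pixel columns grow to the right and rows downward; lengths in mm; the calibration is good to about 2 mm. A picture is of the moment at which its call begins: read the wrist's pose just before it. calibration takes no time and is no camera call; for the wrist camera it gives the pose at the moment of the call.
- order.hand_in(): hands the job in, once; it reports no verdict.
Trained networks look in the newest picture that a camera, given by its name, has taken for a name from the list of things; names that differ only in an ending like _2 or _b are one class to them, and where a whole thing is asked for, a point or a joint stands for the part that bears it (a point fixed in the world has none). Each returns a list of dicts, best first, with "p" (0 to 1); they miss things now and then, are a little off and sometimes report something else, mostly with a low value. They report only what shows in the picture. A call takes as long as a camera call. They do not tell look-alikes from the thing itself.
- viewer.look_for(camera, thing): "at" ([column, row] in pixels, amid what is visible of it).
- viewer.silhouettes(camera, thing): "region" (384x512 bool, what is visible of it) and "at" ([column, row] in pixels, amid what is visible of it).
The state is a dict: "time_s": time; "joint_positions": joint angles; "joint_vel": joint speeds; "joint_torque": joint torques, N m; "ee_pos": TCP position; "orientation": TCP orientation; "contact_force": force on the tool from outside, world axes, zero at the start; "ft_torque": the same for the moment, N m; "opening": opening from 0.0 (shut) to 1.0 (fully open).
Only numpy, scipy, OpenCV 4.12 (cv2) and the standard library are available. Lean on these libraries where they do the work, as an engineer would, in place of code of your own. Each camera call takes 0.05 s, during which the arm holds its last target.

## Task

Take the wing knob out of its parking stand and set its screw into the clamp collar of the instrument dock, with the wings in line with the dock's long side, so that it rests on the false start. Then, pressing lightly, turn it backwards (anticlockwise from above) until you feel it click down into the thread, and only then turn it forwards (clockwise) until it is fully home and the strap is clamped down; let go. Feel your way and never force the thread, keep the other things on the bench where they are.

Things in the scene. Friction and masses are not known exactly. Their poses are not given: they have to be found in the camera images.
- knob: Loose wing knob on a steel screw, 0.15 kg, 89 mm long, starts upright in the stand at any yaw. Origin: the screw's tip (lower end), z up. Upwards: 10 mm pilot, cone from 19 to 25 mm, 17 mm shank, 48 mm grey flange from 52 to 58 mm, then the wing, an upright bar 60 mm along x, 12 mm thick along y, up to 89 mm. Same after half a turn.
- wing (a point): Centre of the wing, on the axis, 79 mm above the knob's origin: pinch here across the 12 mm, finger tips just clear of the flange.
- lugs (a point): On the knob's axis 28 mm above its origin: centre of a 5 mm cross pin along the knob's x (in line with the wing), 29 mm long over its round ends, which are the screw's two thread lugs.
- stand: Fixed dark steel parking tube, 58 mm outside, 36 mm bore, 56 mm high. Origin: centre of its underside, z up. The knob's flange rests on its rim, the screw hangs 52 mm into it and comes out straight up.
- dock: Fixed instrument dock: dark base plate 250 x 120 x 10 mm with an upright round collar (50 mm outside, 62 mm high) near one end and a finned instrument case (125 x 100 mm, top 57 mm up) beside it. Origin: on the collar's axis at table height, z up; x along the long side, from collar to case; the plate spans x = -50 to 200 mm.
- collar_mouth (a point): On the collar's axis at the strap's top, 68 mm above the table: the 36 mm hole where the screw goes in. Below it the collar's bore is 35 mm, 21 mm between the ledges, and a 15 mm guide hole for the pilot begins 31 mm above the table.
- false_start (a point): On the collar's axis, 52 mm up: level of two flat ledges. Set in with its wing along dock x (within 0.3 rad) the knob's lugs rest on them, knob origin 26.5 mm up. Forward (clockwise) from here soon meets a hard stop. Backward, after 0.3 to 1.85 rad (hidden, differs each time) the lugs drop 10 mm, knob origin 16.5 mm up, into a gap 0.3 rad wide with a hard stop at its far end.
- thread_start (a point): On the collar's axis, 42 mm up: floor the lugs drop to at the click. Forward from here they pass under the ledges (1.5 mm play), drawn down 3 mm per rad; a hard stop ends the thread 1.8 to 2.5 rad forward of the drop, origin 13 mm up. Turning takes under 0.15 N m, the stop is felt by 0.25. Friction holds it when let go. The thread is spoilt by more than 90 N between knob and dock.
- strap (a joint): Downward travel (m) of the sprung steel hold-down strap, a 4 mm plate round the collar's mouth with a tongue over the case's edge: 0 up, about 0.0031 clamped, knob fully home. The knob's flange pushes it, from about 0.7 rad after the lugs pass under the ledges. Spring 4 N/mm plus 1.6 N.
- adapter_a: Bystander, leave alone: black power adapter 75 x 50 x 34 mm; origin centre of its underside.
- adapter_b: Bystander: the same kind of adapter.
- adapter_c: Bystander: smaller black adapter 65 x 45 x 30 mm; origin centre of its underside.
- screwdriver: Bystander: screwdriver lying on the table; origin at its underside.
- mug: Bystander: white mug 80 mm wide, 90 mm high; origin centre of its underside.
- solder_tin: Bystander: small round tub 56 mm wide, 50 mm high; origin centre of its underside.
There are look-alikes about, which are no part of the job. Leave any blue or orange look-alike of the knob alone.

How it is judged (in metres and radians):
On the way, in this order (a step that is already met when the one before it is completed fails the run):
1. the knob stands in the collar on the false start, wing in line with the dock (within 0.35 rad) (horizontal distance between knob and dock below 0.004 m and angle between knob's own z axis and vertical below 0.12 rad and z of knob in the frame of dock between 0.0245 and 0.0285 m and angle between the x axis of knob and the x axis of dock, either way round below 0.35 rad and contact force between knob and dock above 0.3 N), for 0.1 s.
2. the knob has clicked down into the thread's start, strap not yet clamped (horizontal distance between knob and dock below 0.004 m and angle between knob's own z axis and vertical below 0.12 rad and z of knob in the frame of dock below 0.0185 m and value of joint strap below 0.001 m), for 0.1 s.
At the end, for the whole second after the job is handed in: The knob is screwed home in the collar, upright within 0.12 rad and on its axis within 4 mm, its tip lower than 14.5 mm above the table, the strap clamped down by more than 2.4 mm, the knob released and at rest (horizontal distance between knob and dock below 0.004 m and angle between knob's own z axis and vertical below 0.12 rad and z of knob in the frame of dock below 0.0145 m and value of joint strap above 0.0024 m and linear speed of knob below 0.01 m/s and angular speed of knob below 0.1 rad/s); the robot touches nothing.
It fails at once if the thread is forced: more than 90 N between the knob and the dock (contact force between knob and dock above 90 N).
It fails at once if another thing on the bench is pushed more than 20 mm (distance of any of adapter_a, adapter_b, adapter_c, screwdriver, mug, solder_tin from where it was at the start of the episode above 0.02 m).
It also fails if it takes over 72 s, if anything falls off the work surface, if the arm or the gripper's body presses on something with over 40 N, if the wrist force passes 120 N, or if a joint passes its speed limit or range.

## Working session

There is one attempt and no reset: what is moved stays moved. The work goes in short steps, Python scripts to look and compute and a tool call to move; the robot and the scene stay as the last step left them, time stands still between calls to the robot, and variables do not carry over. Pictures are saved under pics/ and viewed, and the job is handed in when it is done.

Besides the shell and the picture viewer there is one more tool, called as a command line: name --argument value ..., lists and objects as JSON in quotes. send_rows: Moves the arm, as the interface text tells. Its arguments: {"type":"object","properties":{"moves":{"type":"array"},"squeeze":{"type":"number"}},"required":["moves"]}

```bash
ls; mkdir -p pics
cat > h.py <<'E'
import numpy as np,cv2
from scipy.spatial.transform import Rotation as Ro
from bench import r,viewer,order
def snap(n,f):
    p,d=viewer.capture(n); cv2.imwrite('pics/'+f+'.png',p[:,:,::-1]); return p,d
def cloud(n,d):
    c=viewer.calibration(n); v,u=np.mgrid[:384,:512]
    P=np.stack([(u-c['cx'])/c['fx']*d,(v-c['cy'])/c['fy']*d,d],-1)
    return (P-c['t'])@np.array(c['R'])
E
python3 - <<'E'
from h import *
s=r.read_state(); print(s); print(Ro.from_rotvec(s['orientation']).as_matrix().round(3))
for n in ['scene','side','wrist']:
    p,d=snap(n,n+'0'); c=viewer.calibration(n); C=cloud(n,d); np.save(n+'0.npy',C)
    print(n, (-np.array(c['R']).T@c['t']).round())
    for t in ['knob','stand','dock','wing','collar_mouth']:
        for q in viewer.look_for(n,t)[:4]:
            a=np.round(q['at']).astype(int); print(t,round(q['p'],2),a,C[a[1],a[0]].round())
E
```

```text
pics
{'time_s': 0.0, 'joint_positions': array([-1.39190355,  0.3842289 ,  0.01637826,  1.37115517, -0.00630815,
        1.38816821, -0.04650738]), 'joint_vel': array([ 0.00070832,  0.00130456,  0.00032969, -0.00025958,  0.0002216 ,
       -0.00087729, -0.00078431]), 'joint_torque': array([-1.18330285e-03, -6.27598143e+01,  8.43136646e-01, -3.71833992e+01,
        1.62974041e-02,  1.38429305e-02, -1.56983708e-05]), 'ee_pos': array([149.49898986, 606.35048277, 230.28418515]), 'orientation': array([-1.5643535 ,  0.18998982, -0.18966916]), 'contact_force': array([ 0.82738491, -0.51847332,  0.37385412]), 'ft_torque': array([-0.01086398,  0.0247293 , -0.0053337 ]), 'opening': 1.0009515331524983}
[[ 0.971 -0.     0.239]
 [-0.239 -0.002  0.971]
 [ 0.    -1.    -0.002]]
scene [ 821. -535. 1052.]
knob 0.83 [183 265] [ 446. -292.   82.]
knob 0.81 [221 274] [ 550. -264.   89.]
knob 0.8 [161 250] [ 357. -281.   62.]
knob 0.79 [179 304] [ 492. -379.   60.]
stand 0.69 [193 274] [ 470. -289.   41.]
dock 0.94 [281 201] [573.  34.  56.]
wing 0.83 [176 301] [ 484. -378.   72.]
wing 0.75 [157 248] [ 354. -287.   84.]
wing 0.74 [219 272] [ 543. -262.   88.]
wing 0.59 [182 266] [ 446. -296.   85.]
collar_mouth 0.83 [283 200] [577.  41.  55.]
side [  18. -711.  730.]
knob 0.95 [243 272] [ 322. -198.   70.]
knob 0.73 [317 281] [ 434. -285.   61.]
knob 0.71 [263 185] [529.  48.  37.]
knob 0.67 [364 305] [ 474. -372.   56.]
stand 0.92 [317 296] [ 421. -304.   45.]
stand 0.21 [396 288] [ 573. -361.   30.]
dock 0.65 [268 186] [533.  32.  43.]
wing 0.94 [364 303] [ 472. -372.   63.]
wing 0.9 [243 274] [ 322. -198.   64.]
wing 0.85 [317 280] [ 434. -284.   63.]
wing 0.73 [281 302] [ 335. -305.   87.]
collar_mouth 0.85 [266 186] [533.  40.  38.]
wrist [ 80. 624. 375.]
```

View pics/scene0.png

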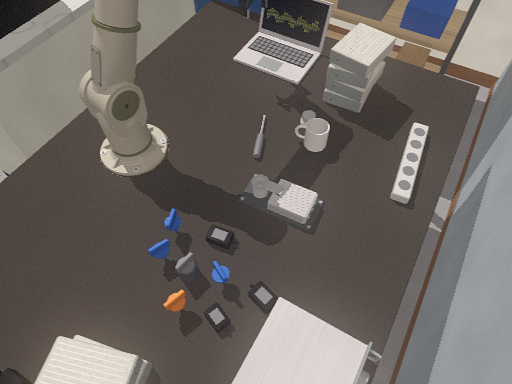

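View pics/side0.png

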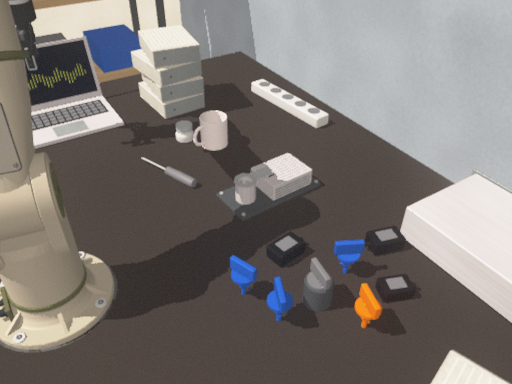

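Run:
```python
import cv2
a=cv2.imread('pics/scene0.png');b=cv2.imread('pics/side0.png')
cv2.imwrite('pics/z1.png',cv2.resize(a[225:335,130:270],None,fx=5,fy=5,interpolation=2))
cv2.imwrite('pics/z2.png',cv2.resize(b[250:350,210:370],None,fx=5,fy=5,interpolation=2))
```

```text
(no output)
```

View pics/z1.png

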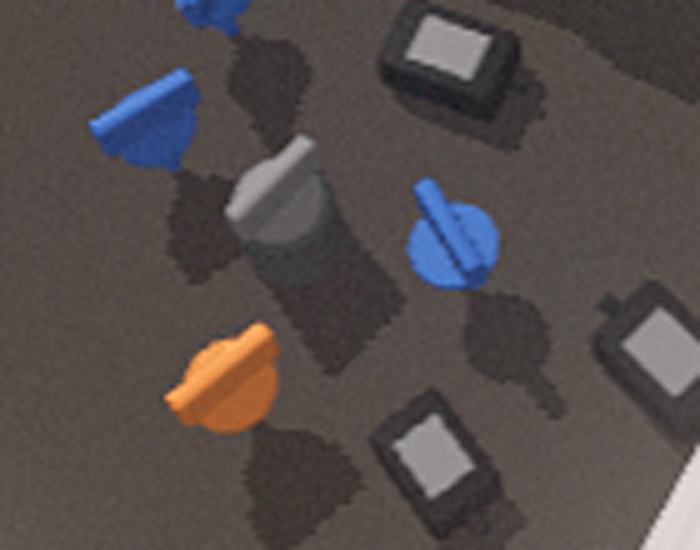

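View pics/z2.png

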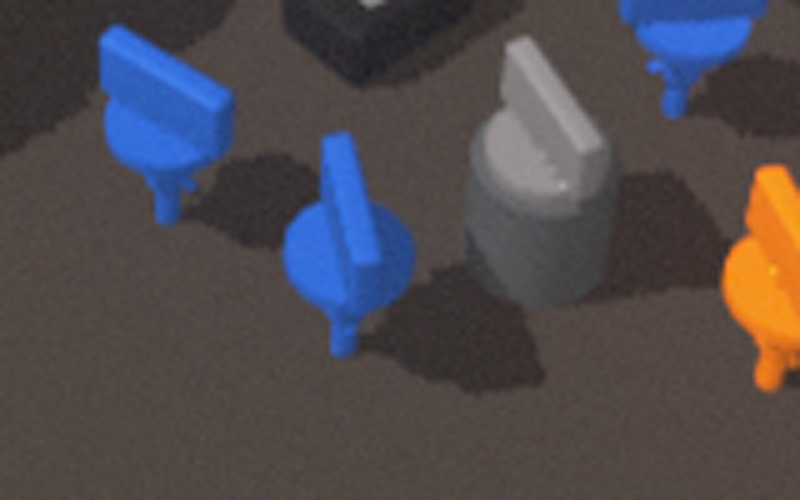

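```bash
cat >> h.py <<'E'
def rect(P):
    (c,wh,a)=cv2.minAreaRect(P[:,:2].astype(np.float32)); return np.round(c,1),np.round(wh,1),a
E
python3 - <<'E'
from h import *
for n in ['scene','side']:
    C=np.load(n+'0.npy').reshape(-1,3)
    m=np.abs(C[:,2])<400
    print(n,'table z',np.median(C[(np.abs(C[:,2])<12)][:,2]))
    k=C[(np.hypot(C[:,0]-446,C[:,1]+294)<60)]
    for lo,hi in [(50,66),(66,100),(82,100)]:
        q=k[(k[:,2]>lo)&(k[:,2]<hi)]; print(lo,len(q),q.mean(0).round(1),rect(q))
        if lo>60:
            w,v=np.linalg.eigh(np.cov(q[:,:2].T)); print('dir',np.degrees(np.arctan2(v[1,1],v[0,1])), np.sqrt(w))
    k=C[(np.hypot(C[:,0]-555,C[:,1]-30)<160)&(C[:,2]>30)&(C[:,2]<80)]
    for lo,hi in [(50,62),(62,80)]:
        q=k[(k[:,2]>lo)&(k[:,2]<hi)]; print('dock',lo,len(q),q.mean(0).round(1),rect(q))
E
```

```text
scene table z 0.26899934362170685
50 184 [ 452.9 -286.    59.1] (array([ 444. , -281.4]), array([52.6, 57. ]), 48.29149627685547)
66 180 [ 444.3 -284.8   85.6] (array([ 436.2, -282.4]), array([59.4, 26.8]), 83.37420654296875)
dir 79.88399917285588 [ 3.95541914 17.43171242]
82 122 [ 443.5 -283.8   91.4] (array([ 442.4, -282.9]), array([59.2, 13.5]), 81.39368438720703)
dir 80.20004747529596 [ 3.79505709 17.02962869]
dock 50 1127 [594.8  60.6  56.4] (array([562.4,  61.3]), array([196.7, 102.5]), 3.152216672897339)
dock 62 294 [511.9  58.9  68.1] (array([532.6,  51.1]), array([ 67.1, 152.1]), 88.61907958984375)
side table z -1.0127752170544466
50 378 [ 428.6 -288.9   57.9] (array([ 435.6, -287.1]), array([47.9, 56.3]), 46.93281936645508)
66 344 [ 435.7 -287.6   83.8] (array([ 438.8, -283.3]), array([61.4, 13.2]), 79.92294311523438)
dir 81.61725844180663 [ 3.52915796 18.38407843]
82 213 [ 436.9 -286.5   89.8] (array([ 439. , -283.2]), array([61.2, 12.9]), 80.0873794555664)
dir 80.15642425018943 [ 3.59640032 17.92919306]
dock 50 1167 [580.6  56.6  54.9] (array([556.9,  60.7]), array([204.2, 103. ]), 3.0518994331359863)
dock 62 360 [505.7  57.3  66.5] (array([506.1,  62.4]), array([109.2,  57.6]), 12.39394760131836)
```

Run:
```python
import cv2
a=cv2.imread('pics/scene0.png');b=cv2.imread('pics/side0.png')
cv2.imwrite('pics/z3.png',cv2.resize(a[165:235,230:340],None,fx=7,fy=7,interpolation=2))
```

```text
(no output)
```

View pics/z3.png

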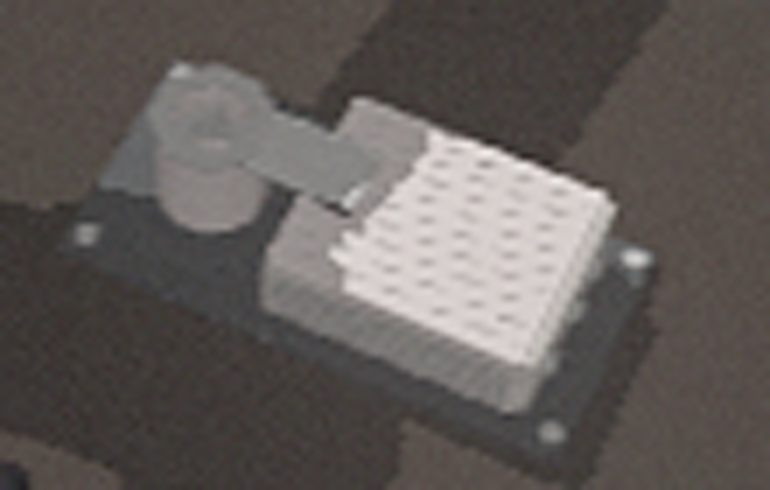

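```bash
cat >> h.py <<'E'
def to_tool(s,wps,cmd=None):
    """world wps (x,y,z, jaw yaw deg) -> tool shifts, turn"""
    R=Ro.from_rotvec(s['orientation']).as_matrix(); p=np.array(s['ee_pos']) if cmd is None else np.array(cmd)
    y0=np.degrees(np.arctan2(R[1,2],R[0,2]))
    for w in wps:
        print((R.T@(np.array(w[:3])-p)).round(1).tolist(), round(-(w[3]-y0),1))
E
python3 - <<'E'
from h import *
s=r.read_state()
az=np.radians(np.arange(76,-34,-3.6)); n=len(az)
w=[]
for i,a in enumerate(az):
    f=i/(n-1); R=624+(523-624)*max(0,(f-.5)*2)
    w.append((R*np.cos(a),R*np.sin(a),235,76.2-86*f))
to_tool(s,w)
q=np.load('scene0.npy').reshape(-1,3); m=(q[:,2]>130)&(q[:,2]<500)&(np.hypot(q[:,0],q[:,1])<900)&(np.hypot(q[:,0],q[:,1])>350); print(m.sum(), q[m][:5])
E
```

```text
[1.6, -3.7, -1.0] -0.0
[40.8, -3.7, -2.3] 2.8
[79.8, -3.7, -6.1] 5.7
[118.5, -3.7, -12.3] 8.6
[156.8, -3.7, -21.0] 11.4
[194.4, -3.7, -32.0] 14.3
[231.2, -3.7, -45.4] 17.2
[267.2, -3.7, -61.1] 20.0
[302.1, -3.7, -79.0] 22.9
[335.7, -3.7, -99.0] 25.8
[368.1, -3.7, -121.1] 28.6
[399.0, -3.7, -145.2] 31.5
[428.4, -3.7, -171.2] 34.4
[456.0, -3.7, -199.0] 37.2
[481.8, -3.7, -228.5] 40.1
[505.8, -3.7, -259.5] 43.0
[522.0, -3.7, -295.6] 45.8
[535.8, -3.7, -332.3] 48.7
[547.0, -3.7, -369.3] 51.6
[555.7, -3.7, -406.6] 54.4
[561.9, -3.7, -444.0] 57.3
[565.6, -3.7, -481.3] 60.2
[566.9, -3.7, -518.4] 63.0
[565.8, -3.7, -555.0] 65.9
[562.4, -3.7, -591.1] 68.8
[556.7, -3.7, -626.4] 71.6
[548.7, -3.7, -661.0] 74.5
[538.7, -3.7, -694.5] 77.4
[526.7, -3.7, -726.9] 80.2
[512.7, -3.7, -758.1] 83.1
[497.0, -3.7, -787.9] 86.0
6871 [[-626.64578972  140.60187869  299.38613088]
 [-624.77939564  142.94021422  298.75196443]
 [-629.769241    148.51294227  294.5345345 ]
 [-628.82417908  151.31347665  293.40506948]
 [-619.72718288  153.50102201  294.91951525]]
```

Run:
```python
import numpy as np
C=np.load('scene0.npy')
for u,v in [(340,90),(340,50),(380,70),(300,40),(320,20),(312,130)]: print(u,v,C[v,u].round())
q=C.reshape(-1,3); m=(q[:,2]>100)&(q[:,2]<500)&(q[:,0]>0)&(np.hypot(q[:,0],q[:,1])<800)&(np.hypot(q[:,0],q[:,1])>350); print(m.sum()); 
if m.sum(): print(q[m].min(0),q[m].max(0))
```

```text
340 90 [541. 560.  78.]
340 50 [505. 578. 227.]
380 70 [637. 708. 104.]
300 40 [254. 814.  35.]
320 20 [320. 846. 133.]
312 130 [523. 368.  32.]
4776
[ 120.37408439 -688.49965501  100.06967842] [715.53918887 659.28945861 326.60845618]
```

send_rows --moves '[[[40, -4, -2], 3, 1], [[80, -4, -6], 6, 1], [[118, -4, -12], 9, 1], [[156, -4, -21], 12, 1], [[194, -4, -32], 15, 1], [[231, -4, -45], 18, 0.5], [[267, -4, -61], 21, 0.2], [[302, -4, -79], 23, 0.2], [[336, -4, -99], 26, 0.2]]'

```text
time_s: 1.65
ee_pos: [453.5, 429.0, 235.3]
orientation: [-1.501, 0.545, -0.545]
contact_force: [-0.3, 0.5, -0.5]
opening: 0.599
```

Run:
```python
from h import *
s=r.read_state()
az=np.radians(np.arange(40,-33,-3.6)); n=len(az)
w=[]
for i,a in enumerate(az):
    f=i/(n-1); R=624+(523-624)*max(0,(f-.3)/.7)
    w.append((R*np.cos(a),R*np.sin(a),235,50-60*f))
w.append((440.5,-283,235,-9.8))
to_tool(s,w)
```

```text
[36.7, 0.3, -5.7] 0.1
[75.0, 0.3, -13.8] 3.1
[112.8, 0.3, -24.2] 6.1
[149.9, 0.3, -37.0] 9.1
[186.0, 0.3, -52.1] 12.1
[221.2, 0.3, -69.5] 15.1
[255.2, 0.3, -89.0] 18.1
[283.7, 0.3, -116.5] 21.1
[310.1, 0.2, -145.5] 24.1
[334.3, 0.2, -175.7] 27.1
[356.2, 0.2, -207.2] 30.1
[375.8, 0.2, -239.6] 33.1
[393.0, 0.2, -272.8] 36.1
[407.9, 0.2, -306.6] 39.1
[420.3, 0.2, -340.9] 42.1
[430.4, 0.2, -375.6] 45.1
[438.1, 0.2, -410.4] 48.1
[443.4, 0.2, -445.2] 51.1
[446.4, 0.2, -479.8] 54.1
[447.1, 0.2, -514.1] 57.1
[445.6, 0.2, -547.9] 60.1
[447.0, 0.2, -554.3] 59.9
```

send_rows --moves '[[[37, 0, -6], 2, 0.2], [[75, 0, -14], 4, 0.2], [[113, 0, -24], 6, 0.2], [[150, 0, -37], 9, 0.2], [[186, 0, -52], 12, 0.2], [[221, 0, -70], 15, 0.2], [[255, 0, -89], 18, 0.2], [[284, 0, -116], 21, 0.2], [[310, 0, -145], 24, 0.2], [[334, 0, -176], 27, 0.2], [[356, 0, -207], 30, 0.2], [[376, 0, -240], 33, 0.2]]'

```text
time_s: 2.65
ee_pos: [586.9, 3.2, 235.3]
orientation: [-1.335, 0.988, -0.988]
contact_force: [0.4, -0.4, -0.2]
opening: 0.599
```

Run:
```python
from h import *
s=r.read_state()
az=np.radians(np.arange(0.4,-33,-3.6)-3.6); n=len(az)
w=[]
for i,a in enumerate(az):
    f=i/(n-1); R=570+(523-570)*f
    w.append((R*np.cos(a),R*np.sin(a),235,17-27*f))
w.append((440.5,-283,235,-9.8))
to_tool(s,w)
```

```text
[28.3, 0.3, -27.2] -0.0
[59.4, 0.3, -45.4] 3.0
[89.0, 0.3, -65.4] 6.0
[117.0, 0.3, -87.0] 9.0
[143.3, 0.3, -110.2] 12.0
[167.8, 0.3, -134.8] 15.0
[190.5, 0.3, -160.6] 18.0
[211.3, 0.3, -187.6] 21.0
[230.1, 0.3, -215.6] 24.0
[246.9, 0.3, -244.5] 27.0
[230.9, 0.3, -223.7] 26.8
```

send_rows --moves '[[[28, 0, -27], 3, 0.2], [[59, 0, -45], 6, 0.2], [[89, 0, -65], 9, 0.2], [[117, 0, -87], 12, 0.2], [[143, 0, -110], 15, 0.2], [[168, 0, -135], 18, 0.2], [[190, 0, -161], 21, 0.2], [[211, 0, -188], 24, 0.2], [[225, 0, -210], 26, 0.2], [[231, 0, -223.7], 26.8, 0.2], [[231, 0, -223.7], 26.8, 0.2]]'

```text
time_s: 3.57
ee_pos: [438.6, -284.7, 235.8]
orientation: [-1.122, 1.336, -1.337]
contact_force: [-0.4, -0.6, 0.5]
opening: 0.601
```

Run:
```python
from h import *
s=r.read_state(); print(s['ee_pos'],s['joint_positions'].round(2))
p,d=snap('wrist','w1'); C=cloud('wrist',d); np.save('w1.npy',C)
c=viewer.calibration('wrist'); print((-np.array(c['R']).T@c['t']).round(1),np.round(c['R'],2))
g=C.reshape(-1,3)
k=g[(np.hypot(g[:,0]-440.5,g[:,1]+283)<50)&(g[:,2]>84)&(g[:,2]<100)]
print(len(k),k.mean(0),rect(k))
```

```text
[ 438.59131419 -284.68150611  235.81785977] [-0.14  0.19  0.76  1.67 -0.13  1.34  0.46]
[ 452.1 -212.5  378.9] [[ 0.99 -0.17  0.  ]
 [-0.16 -0.95  0.28]
 [-0.05 -0.28 -0.96]]
778 [ 442.42378946 -277.75001225   92.90679535] (array([ 442. , -279.3]), array([59.7, 11.4]), 80.55955505371094)
```

View pics/w1.png

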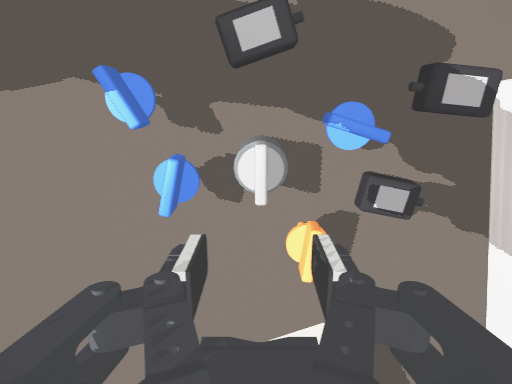

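Run:
```python
from h import *
s=r.read_state(); 
C=np.load('w1.npy'); g=C.reshape(-1,3)
k=g[(np.hypot(g[:,0]-441,g[:,1]+281)<45)]
q=k[(k[:,2]>53)&(k[:,2]<66)]; print(len(q),cv2.minEnclosingCircle(q[:,:2].astype(np.float32)),np.median(q[:,2]))
q=k[(k[:,2]>86)&(k[:,2]<99)]; print(len(q),np.median(q[:,2]),np.percentile(q,[1,50,99],axis=0))
to_tool(s,[(442,-280.3,235,-9.6),(442,-280.3,100,-9.6),(442,-280.3,66,-9.6)])
```

```text
1620 ((442.38641357421875, -279.1112365722656), 29.01908302307129) 61.920356381244396
777 93.06630400987704 [[ 433.51421187 -308.00273236   88.96211541]
 [ 442.3994839  -277.27418117   93.06630401]
 [ 451.29890547 -250.20632798   94.83434628]]
[-2.4, 0.6, 1.1] -0.2
[-2.3, 135.6, 1.0] -0.2
[-2.3, 169.6, 1.0] -0.2
```

send_rows --moves '[[[-2, 20, 1], -0.2, 0.2], [[-2.3, 55, 1], -0.2, 0.2], [[-2.3, 90, 1], -0.2, 0.2], [[-2.3, 120, 1], -0.2, 0.2], [[-2.3, 140, 1], -0.2, 0.2], [[-2.3, 155, 1], -0.2, 0.2], [[-2.3, 165, 1], -0.2, 0.2], [[-2.3, 169.6, 1], -0.2, 0.2], [[-2.3, 169.6, 1], -0.2, 0.2]]'

```text
time_s: 4.37
ee_pos: [443.2, -278.3, 65.0]
orientation: [-1.128, 1.329, -1.327]
contact_force: [0.3, -0.1, 0.8]
opening: 0.6
```

Run:
```python
from h import *
s=r.read_state(); print(s['ee_pos'],s['contact_force'].round(1))
p,d=snap('wrist','w2'); snap('side','s2')
```

```text
[ 443.16724064 -278.34560266   64.98752789] [ 0.3 -0.1  0.8]
```

View pics/w2.png

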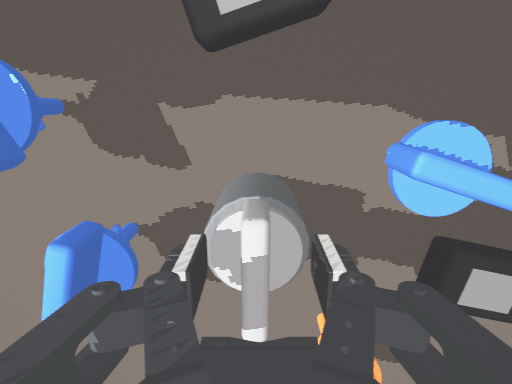

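send_rows --moves '[[[0, 0, 0], 0, 0], [[0, 0, 0], 0, -0.5], [[0, 0, 0], 0, -1], [[0, 0, 0], 0, -1], [[0, 0, 0], 0, -1], [[0, 0, 0], 0, -1]]' --squeeze 60

```text
time_s: 4.97
ee_pos: [443.1, -279.8, 66.4]
orientation: [-1.126, 1.329, -1.33]
contact_force: [-1.4, 1.0, 6.6]
opening: 0.129
```

Run:
```python
from h import *
s=r.read_state(); print(s['ee_pos'],s['contact_force'].round(1),s['opening'])
p,d=snap('wrist','w3')
```

```text
[ 443.11179555 -279.77960735   66.39488981] [-1.4  1.   6.6] 0.12905464033595937
```

View pics/w3.png

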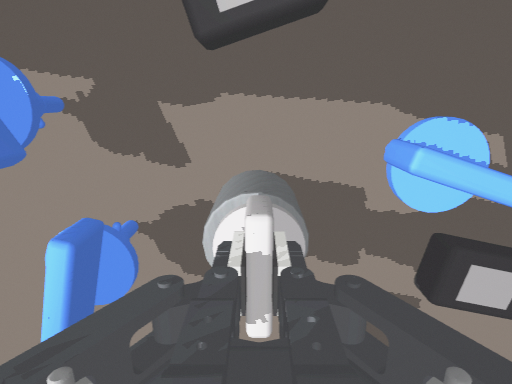

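send_rows --moves '[[[0, -10, 0], 0, -1], [[0, -25, 0], 0, -1], [[0, -45, 0], 0, -1], [[0, -70, 0], 0, -1], [[0, -95, 0], 0, -1], [[0, -110, 0], 0, -1], [[0, -110, 0], 0, -1]]'

```text
time_s: 5.6
ee_pos: [444.1, -280.8, 179.5]
orientation: [-1.123, 1.325, -1.334]
contact_force: [0.1, 0.1, -2.3]
opening: 0.128
```

Run:
```python
from h import *
s=r.read_state(); print(s['ee_pos'],s['contact_force'].round(1),s['opening'])
p,d=snap('wrist','w4'); p,d=snap('side','s4')
P=[(443,-280)]; 
# path to dock standoff (430?,)
f=np.linspace(0,1,10)[1:]
w=[(443+ (487-443)*t+70*np.sin(np.pi*t)*0.9, -280+(0+280)*t,176,-9.8-77*t) for t in f]
to_tool(s,w)
```

```text
[ 444.09472252 -280.76018085  179.52184926] [ 0.1  0.1 -2.3] 0.12803075923198415
[-35.6, 3.6, 19.7] 8.9
[-70.2, 3.7, 38.1] 17.4
[-104.0, 3.7, 51.7] 26.0
[-136.8, 3.7, 58.8] 34.5
[-168.3, 3.7, 58.5] 43.1
[-198.5, 3.6, 50.8] 51.7
[-227.7, 3.5, 36.6] 60.2
[-256.1, 3.3, 17.6] 68.8
[-284.0, 3.2, -3.9] 77.3
```

View pics/s4.png

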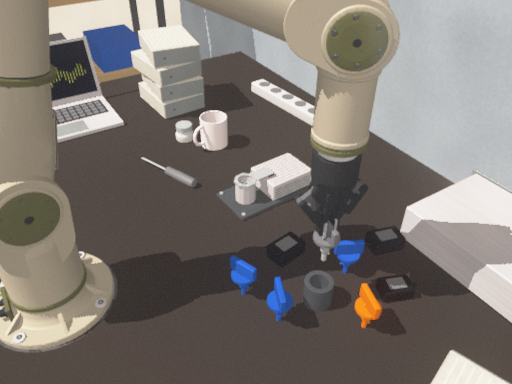

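send_rows --moves '[[[-20, 2, 11], 5, -1], [[-53, 4, 28], 12, -1], [[-87, 4, 45], 19, -1], [[-120, 4, 54], 26, -1], [[-152, 4, 58], 33, -1], [[-183, 4, 54], 40, -1], [[-213, 4, 44], 47, -1], [[-241, 4, 28], 54, -1], [[-262, 4, 14], 61, -1], [[-277, 4, 1], 68, -1], [[-284, 4, -4], 74, -1], [[-284, 4, -4], 77, -1]]'

```text
time_s: 6.7
ee_pos: [483.4, 4.3, 170.0]
orientation: [-0.069, 2.194, -2.192]
contact_force: [0.3, -0.7, -2.2]
opening: 0.125
```

send_rows --moves '[[[0, 0, 0], 0, -1], [[0, 0, 0], 0, -1]]'

```text
time_s: 6.87
ee_pos: [484.7, 1.2, 170.7]
orientation: [-0.072, 2.189, -2.19]
contact_force: [1.1, -0.1, -0.8]
opening: 0.13
```

Run:
```python
from h import *
s=r.read_state(); print(s['ee_pos'],s['contact_force'].round(1),s['opening'],s['joint_positions'].round(2))
p,d=snap('wrist','w5'); C=cloud('wrist',d); np.save('w5.npy',C)
for q in viewer.silhouettes('wrist','collar_mouth')[:2]+viewer.silhouettes('wrist','dock')[:2]:
    a=np.round(q['at']).astype(int); print(q['p'],a,C[a[1],a[0]],q['region'].sum())
```

```text
[484.70683932   1.22485129 170.72427115] [ 1.1 -0.1 -0.8] 0.13023276667826236 [-0.81  0.15  0.82  1.86 -0.11  1.19 -1.46]
0.95 [196  99] [553.50283085  52.61373874  68.27600301] 28549
0.74 [192  98] [554.03711069  55.5594539   68.60856786] 28525
```

View pics/w5.png

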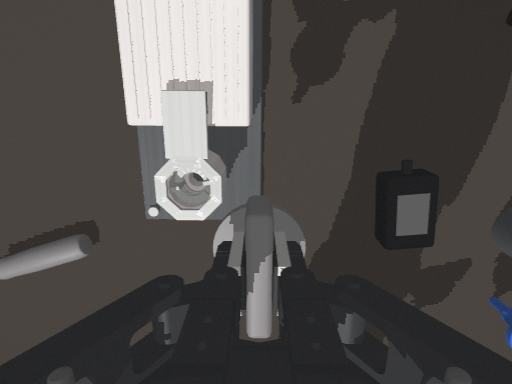

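Run:
```python
from h import *
s=r.read_state()
C=np.load('w5.npy'); p=cv2.imread('pics/w5.png')
cv2.imwrite('pics/z5.png',cv2.resize(p[80:240,120:270],None,fx=4,fy=4))
z=C[:,:,2]
m=((z>64)&(z<73)).astype(np.uint8); m[:, :130]=0; m[240:]=0;m[:,240:]=0;m[:140]=0
print(m.sum(),np.median(z[m>0]))
cs,h=cv2.findContours(m,cv2.RETR_CCOMP,cv2.CHAIN_APPROX_NONE)
c=viewer.calibration('wrist'); R=np.array(c['R']);t=np.array(c['t'])
def bp(px,Z):
    ray=np.c_[(px[:,0]-c['cx'])/c['fx'],(px[:,1]-c['cy'])/c['fy'],np.ones(len(px))]@R
    o=-R.T@t; return o+ray*((Z-o[2])/ray[:,2])[:,None]
for k,q in enumerate(cs):
    if len(q)<30: continue
    P=bp(q[:,0,:].astype(float),68)[:,:2].astype(np.float32)
    print(h[0][k],len(q),cv2.minEnclosingCircle(P),cv2.fitEllipse(P))
g=C.reshape(-1,3)
# plate edges
k=g[(g[:,2]>5)&(g[:,2]<16)&(g[:,0]>420)&(g[:,0]<700)&(g[:,1]>-20)&(g[:,1]<140)]
print(len(k),np.percentile(k,[1,50,99],axis=0).round(1),rect(k))
k=g[(g[:,2]>50)&(g[:,2]<64)&(g[:,0]>480)&(g[:,0]<700)&(g[:,1]>-20)&(g[:,1]<140)]
print(len(k),rect(k))
k=g[(g[:,2]>64)&(g[:,2]<73)&(g[:,0]>520)&(g[:,0]<560)&(g[:,1]>20)&(g[:,1]<100)]
print('strap',len(k),k.mean(0),rect(k))
# all pts in strap ring
print('R tool',Ro.from_rotvec(s['orientation']).as_matrix().round(3))
```

```text
2829 68.76274208198136
[-1  1  3 -1] 237 ((490.4791564941406, 58.43888854980469), 36.27808380126953) ((488.5338439941406, 58.89296340942383), (54.05577087402344, 70.19646453857422), 91.50985717773438)
[10  8 -1  2] 124 ((483.379150390625, 58.38457489013672), 19.44046401977539) ((483.33831787109375, 58.41374588012695), (36.3363151550293, 37.02622604370117), 136.50509643554688)
6778 [[434.    0.7   9. ]
 [503.6  27.5  10.8]
 [633.  118.   13.9]] (array([534.4,  61.7]), array([202.6, 120. ]), 2.8367154598236084)
14976 (array([551.7,  62.8]), array([142.2,  99.9]), 3.1515963077545166)
strap 2382 [540.25280347  61.48412762  68.80917153] (array([539.3,  62.1]), array([40.3, 34.3]), 3.066330909729004)
R tool [[-0.998 -0.001  0.062]
 [-0.062 -0.001 -0.998]
 [ 0.001 -1.     0.001]]
```

View pics/z5.png

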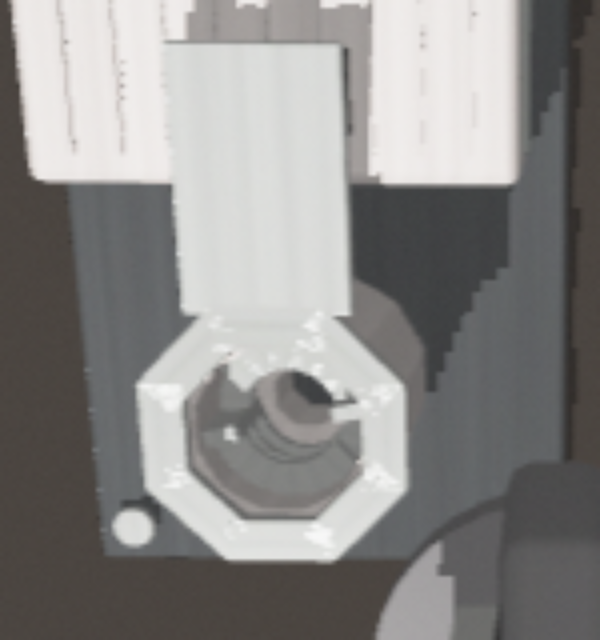

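Run:
```python
from h import *
s=r.read_state(); print(s['ee_pos'])
C=np.load('w5.npy'); g=C.reshape(-1,3)
R=Ro.from_rotvec(s['orientation']).as_matrix(); L=(g-s['ee_pos'])@R
k=L[(abs(L[:,2])<9)&(abs(L[:,0])<45)&(L[:,1]<-20)&(L[:,1]>-34)]
print(len(k),np.percentile(k,[1,50,99],axis=0).round(1))
h,b=np.histogram(k[:,0],30); print(h,b.round(0))
k=L[(abs(L[:,2])<35)&(L[:,0]<-2)&(L[:,0]>-40)&(L[:,1]>-4)&(L[:,1]<12)]
print(len(k),np.percentile(k,[1,50,99],axis=0).round(1))
# circle fit of far edge
e=[]
for zc in np.arange(-22,23,1.):
    q=k[abs(k[:,2]-zc)<.7]
    if len(q)>3: e.append((q[:,0].min(),zc))
e=np.array(e)
from scipy.optimize import least_squares
f=least_squares(lambda v: np.hypot(e[:,0]-v[0],e[:,1]-v[1])-24,[0,0],loss='soft_l1'); print(f.x,np.abs(f.fun).mean())
```

```text
[485.2528626    0.61863908 171.26180465]
3740 [[-26.7 -33.2  -8. ]
 [ -3.8 -26.5  -0.1]
 [ 30.8 -21.1   8.1]]
[208 163 133 144 134 120 124 125 385 123 123 118 119 123 117 112 119 109
 110 104  99 101 102 102  97 103  89  92  94  48] [-27. -25. -23. -21. -19. -17. -15. -13. -11.  -9.  -7.  -5.  -3.  -1.
   1.   3.   5.   7.   9.  11.  13.  15.  16.  18.  20.  22.  24.  26.
  28.  30.  32.]
1446 [[-26.8  -3.5 -22.1]
 [-10.8   4.2  -0.9]
 [ -2.2   9.7  21.5]]
[ 1.84183242 -0.40336625] 1.8991413125423497
```

send_rows --moves '[[[0, 0, -20], 0.2, -1], [[0, 0, -45], 0.5, -1], [[0, 0, -55], 0.5, -1], [[0, 0, -57], 0.5, -1], [[0, 0, -57], 0.5, -1], [[0, 0, -57], 0.5, -1], [[0, 0, -57], 0.5, -1], [[0, 0, -57], 0.5, -1], [[0, 0, -57], 0.5, -1]]'

```text
time_s: 7.77
ee_pos: [482.0, 57.2, 171.8]
orientation: [-0.057, 2.195, -2.195]
contact_force: [-0.4, 0.4, -0.7]
opening: 0.127
```

Run:
```python
from h import *
for i in range(3):
    s=r.read_state(); print(s['ee_pos'],s['contact_force'].round(1)); p,d=snap('wrist','w6')
    C=cloud('wrist',d); s=r.read_state()
    g=C.reshape(-1,3);R=Ro.from_rotvec(s['orientation']).as_matrix(); L=(g-s['ee_pos'])@R
    k=L[(abs(L[:,2])<7)&(abs(L[:,0])<45)&(L[:,1]<-20)&(L[:,1]>-34)]; print(np.percentile(k[:,0],[.5,99.5]),s['ee_pos'])
p,d=snap('scene','sc6'); C=cloud('scene',d); 
g=C.reshape(-1,3); k=g[(np.hypot(g[:,0]-484,g[:,1]-58)<45)&(g[:,2]>190)&(g[:,2]<205)]; print(rect(k),np.median(k[:,2]))
p2,d=snap('side','s6'); C=cloud('side',d)
g=C.reshape(-1,3); k=g[(np.hypot(g[:,0]-484,g[:,1]-58)<45)&(g[:,2]>190)&(g[:,2]<205)]; print(rect(k),np.median(k[:,2]))
a=cv2.resize(p[120:250,210:340,::-1],None,fx=3,fy=3,interpolation=2);b=cv2.resize(p2[100:230,190:320,::-1],None,fx=3,fy=3,interpolation=2)
cv2.imwrite('pics/z6.png',np.hstack([a,b]))
s=r.read_state(); print(s['ee_pos'])
```

```text
[481.99454654  57.24938689 171.75247432] [-0.4  0.4 -0.7]
[-27.16602586  31.29981628] [481.94910404  57.4833073  171.71974236]
[481.94910404  57.4833073  171.71974236] [-0.5  0.1 -1.5]
[-27.14286633  31.18504107] [481.94119589  57.66312197 171.70473208]
[481.94119589  57.66312197 171.70473208] [ 0.2  0.4 -1.4]
[-27.22241859  31.20161682] [481.89380166  57.82991169 171.69535822]
(array([495.,  49.]), array([35.7, 23.5]), 69.42777252197266) 198.0908239688183
(array([475.8,  50.2]), array([27. , 56.5]), 70.05166625976562) 195.8899804611574
[481.88485416  58.03153224 171.70384355]
```

View pics/z6.png

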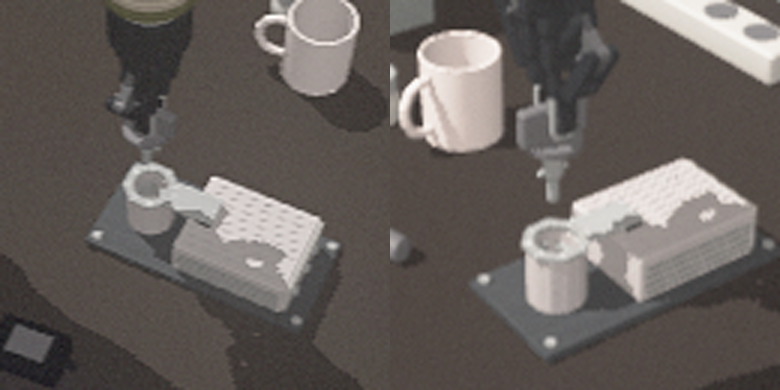

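View pics/w6.png

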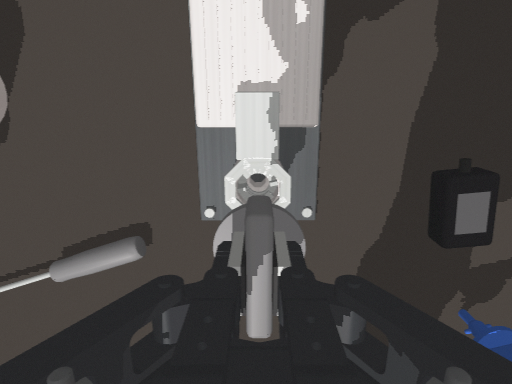

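send_rows --moves '[[[-2, 8, 0], 0, -1], [[-2, 20, 0], 0, -1], [[-2, 34, 0], 0, -1], [[-2, 46, 0], 0, -1], [[-2, 55, 0], 0, -1], [[-2, 60, 0], 0, -1], [[-2, 62, 0], 0, -1], [[-2, 62, 0], 0, -1], [[-2, 62, 0], 0, -1], [[-2, 62, 0], 0, -1], [[-2, 62, 0], 0, -1]]'

```text
time_s: 8.93
ee_pos: [484.3, 58.4, 110.2]
orientation: [-0.057, 2.194, -2.193]
contact_force: [-1.0, 0.0, -1.7]
opening: 0.123
```

Run:
```python
from h import *
s=r.read_state(); print(s['ee_pos'],s['contact_force'].round(1),s['ft_torque'].round(2)); p,d=snap('wrist','w7'); C=cloud('wrist',d); np.save('w7.npy',C)
s=r.read_state(); print(s['ee_pos'])
g=C.reshape(-1,3); R=Ro.from_rotvec(s['orientation']).as_matrix(); L=(g-s['ee_pos'])@R
print(np.degrees(np.arctan2(R[1,2],R[0,2])))
k=L[(abs(L[:,2])<35)&(L[:,0]<-2)&(L[:,0]>-40)&(L[:,1]>-4)&(L[:,1]<12)]
h,b=np.histogram(L[(abs(L[:,2])<35)&(L[:,0]<-12)&(L[:,0]>-40)][:,1],np.arange(-6,60,3)); print(h)
k=g[(g[:,2]>64)&(g[:,2]<73)&(g[:,0]>520)&(g[:,0]<560)&(g[:,1]>20)&(g[:,1]<100)]
print('strap',len(k),k.mean(0),rect(k))
p2,d=snap('side','s7'); p,d=snap('scene','sc7')
a=cv2.resize(p[120:250,210:340,::-1],None,fx=3,fy=3,interpolation=2);b=cv2.resize(p2[100:230,190:320,::-1],None,fx=3,fy=3,interpolation=2)
cv2.imwrite('pics/z7.png',np.hstack([a,b]))
```

```text
[484.31764058  58.38882275 110.244736  ] [-1.   0.  -1.7] [0. 0. 0.]
[484.24078245  58.37099702 110.15372223]
-86.94948813328605
[  54   40   54  430   75   20    0    0    0    0    0    0    0    0
    0 1649  758   11    0    0    1]
strap 3971 [540.14318779  62.22796885  68.50198588] (array([539.2,  62.3]), array([39.7, 34.2]), 3.1103999614715576)
```

View pics/z7.png

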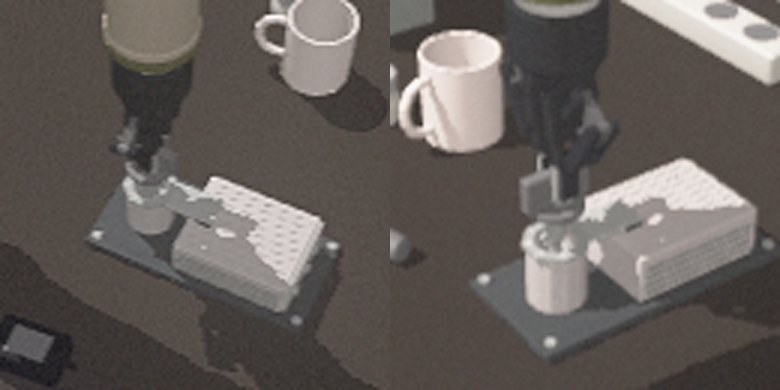

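View pics/w7.png

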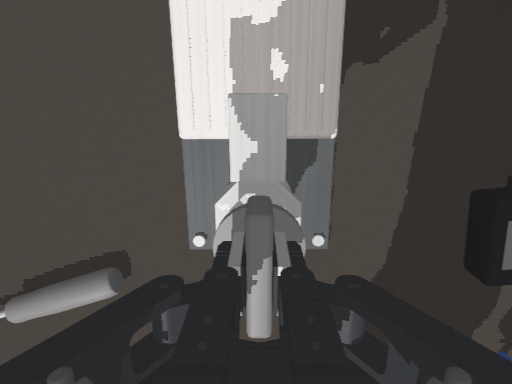

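Run:
```python
from h import *
from scipy.optimize import least_squares
s=r.read_state(); C=np.load('w7.npy')
g=C.reshape(-1,3); R=Ro.from_rotvec(s['orientation']).as_matrix(); L=(C-s['ee_pos'])@R
m=((abs(L[:,:,2])<30)&(abs(L[:,:,0])<40)&(L[:,:,1]>-2)&(L[:,:,1]<14)).astype(np.uint8)
k=L[m>0]; print(len(k),np.median(k[:,1]))
ang=np.arctan2(k[:,2],-k[:,0]); rr=np.hypot(k[:,0],k[:,2]); e=[]
for a in np.arange(-1.5,1.5,.06):
    q=k[(abs(ang-a)<.03)]
    if len(q)>3:
        i=np.argmax(np.hypot(q[:,0],q[:,2])); e.append(q[i])
e=np.array(e); print(e.round(1).tolist())
f=least_squares(lambda v: np.hypot(e[:,0]-v[0],e[:,2]-v[1])-24,[0,0],loss='soft_l1'); print(f.x,f.fun.round(1))
c=viewer.calibration('wrist'); print({k:c[k] for k in('fx','cx','cy')})
```

```text
1559 3.7175407275682293
[[-1.8, 3.3, -23.4], [-2.4, 3.1, -23.4], [-4.9, 2.6, -22.7], [-5.8, 4.3, -22.4], [-7.1, 9.1, -22.0], [-8.5, 8.4, -21.3], [-10.1, 5.9, -20.4], [-10.8, 6.8, -20.0], [-11.7, 8.7, -19.1], [-13.0, 2.6, -18.4], [-14.3, 9.1, -17.0], [-14.7, 6.6, -16.7], [-15.2, 8.2, -15.8], [-16.2, 8.6, -14.8], [-17.7, 3.0, -13.3], [-18.1, 1.9, -12.7], [-18.5, 8.3, -11.7], [-19.3, 4.4, -10.4], [-19.6, 6.5, -9.0], [-19.9, 5.6, -7.9], [-26.8, 0.2, -4.2], [-27.1, -0.5, -3.2], [-27.3, -1.4, -0.8], [-27.3, -1.3, 2.5], [-20.2, 7.9, 6.8], [-20.1, 8.1, 7.3], [-19.9, 5.8, 8.7], [-19.0, 3.7, 10.1], [-18.7, 4.5, 11.2], [-17.6, 3.3, 12.6], [-17.2, 7.2, 13.4], [-16.8, 6.9, 13.9], [-15.9, 3.6, 15.2], [-14.7, 2.4, 16.6], [-13.5, 5.6, 17.5], [-12.4, 4.1, 18.4], [-11.2, 8.7, 19.4], [-10.3, 3.9, 19.9], [-9.0, 5.8, 20.7], [-7.7, 6.3, 21.3], [-6.7, 5.9, 21.8], [-6.1, 3.5, 22.1], [-4.1, 3.0, 22.6], [-3.2, 2.7, 22.6]]
[ 2.47670774 -0.1559471 ] [-0.3 -0.3 -0.3 -0.3 -0.2 -0.2 -0.2 -0.1 -0.3 -0.1 -0.2 -0.1 -0.3 -0.3
  0.1  0.1 -0.1  0.  -0.2 -0.3  5.6  5.7  5.8  5.9 -0.3 -0.2  0.  -0.2
  0.  -0.2 -0.1 -0.1 -0.1 -0.  -0.2 -0.2 -0.1 -0.2 -0.2 -0.2 -0.2 -0.2
 -0.3 -0.6]
{'fx': 312.3458522433575, 'cx': 258.85984007050985, 'cy': 191.50657248334824}
```

send_rows --moves '[[[-1, 4, -0.3], 0, -1], [[-1, 10, -0.3], 0, -1], [[-1, 14, -0.3], 0, -1], [[-1, 17, -0.3], 0, -1], [[-1, 19, -0.3], 0, -1], [[-1, 19, -0.3], 0, -1], [[-1, 19, -0.3], 0, -1]]'

```text
time_s: 9.67
ee_pos: [484.8, 58.5, 90.5]
orientation: [-0.059, 2.194, -2.195]
contact_force: [-0.2, 0.4, -1.5]
opening: 0.131
```

send_rows --moves '[[[0, 1, 0], 0, -1], [[0, 2, 0], 0, -1], [[0, 2.5, 0], 0, -1], [[0, 3, 0], 0, -1], [[0, 3, 0], 0, -1]]'

```text
time_s: 10.08
ee_pos: [485.3, 58.7, 88.3]
orientation: [-0.058, 2.195, -2.194]
contact_force: [-1.6, -0.4, 6.5]
opening: 0.13
```

send_rows --moves '[[[0, 0.5, 0], -2, -1], [[0, 1, 0], -4, -1], [[0, 1, 0], -6, -1], [[0, 1, 0], -8, -1], [[0, 1, 0], -10, -1], [[0, 1, 0], -12, -1], [[0, 1, 0], -12, -1], [[0, 1, 0], -12, -1]]'

```text
time_s: 10.75
ee_pos: [486.0, 58.7, 88.1]
orientation: [-0.272, 2.081, -2.079]
contact_force: [-2.4, -1.4, 11.5]
opening: 0.131
```

```bash
cat > st.py <<'E'
from h import *
s=r.read_state(); R=Ro.from_rotvec(s['orientation']).as_matrix()
print(s['time_s'],s['ee_pos'].round(1),'yaw',round(float(np.degrees(np.arctan2(R[1,2],R[0,2]))),1),'F',s['contact_force'].round(1),'T',s['ft_torque'].round(3),'q7',s['joint_positions'][6].round(2),'op',round(s['opening'],3))
E
python3 st.py
```

```text
10.75 [486.   58.7  88.1] yaw -74.9 F [-2.4 -1.4 11.5] T [-0.16   0.63   0.004] q7 -1.31 op 0.131
```

send_rows --moves '[[[0, 0, -0.2], -2, -1], [[0, 0, -0.3], -4, -1], [[0, 0, -0.4], -6, -1], [[0, 0, -0.5], -8, -1], [[0, 0, -0.6], -10, -1], [[0, 0, -0.6], -12, -1], [[0, 0, -0.6], -12, -1]]'

```text
time_s: 11.33
ee_pos: [486.3, 59.0, 88.2]
orientation: [-0.469, 1.956, -1.956]
contact_force: [-1.7, -0.9, 10.2]
opening: 0.127
```

```bash
python3 st.py
```

```text
11.3333 [486.3  59.   88.2] yaw -62.9 F [-1.7 -0.9 10.2] T [-0.357  0.23   0.022] q7 -1.11 op 0.127
```

send_rows --moves '[[[0, 0, 0], -2, -1], [[0, 0, -0.1], -4, -1], [[0, 0, -0.1], -6, -1], [[0, 0, -0.2], -8, -1], [[0, 0, -0.3], -10, -1], [[0, 0, -0.3], -12, -1], [[0, 0, -0.3], -12, -1]]'

```text
time_s: 11.92
ee_pos: [486.3, 59.4, 88.2]
orientation: [-0.646, 1.825, -1.825]
contact_force: [0.3, -0.9, 9.9]
opening: 0.124
```

```bash
python3 st.py
```

```text
11.9167 [486.3  59.4  88.2] yaw -50.8 F [ 0.3 -0.9  9.9] T [-0.306  0.122  0.042] q7 -0.91 op 0.124
```

send_rows --moves '[[[0, 0, 0], -2, -1], [[0, 0, -0.1], -4, -1], [[0, 0, -0.1], -6, -1], [[0, 0, -0.2], -8, -1], [[0, 0, -0.3], -10, -1], [[0, 0, -0.3], -10, -1], [[0, 0, -0.3], -10, -1]]'

```text
time_s: 12.5
ee_pos: [486.1, 59.6, 88.2]
orientation: [-0.778, 1.712, -1.713]
contact_force: [-0.2, -1.3, 9.5]
opening: 0.125
```

```bash
python3 st.py
```

```text
12.5 [486.1  59.6  88.2] yaw -41.0 F [-0.2 -1.3  9.5] T [-0.215  0.017  0.034] q7 -0.75 op 0.125
```

Still on the ledges (46° turned, 10 N). Continuing.

send_rows --moves '[[[0, 0, 0], -2, -1], [[0, 0, -0.1], -4, -1], [[0, 0, -0.1], -6, -1], [[0, 0, -0.2], -8, -1], [[0, 0, -0.3], -10, -1], [[0, 0, -0.3], -10, -1], [[0, 0, -0.3], -10, -1]]'

```text
time_s: 13.08
ee_pos: [485.5, 59.8, 87.9]
orientation: [-0.9, 1.594, -1.595]
contact_force: [-1.0, -1.4, 7.9]
opening: 0.129
```

```bash
python3 st.py
```

```text
13.0833 [485.5  59.8  87.9] yaw -31.0 F [-1.  -1.4  7.9] T [-0.162  0.115  0.026] q7 -0.58 op 0.129
```

send_rows --moves '[[[0, 0.5, 0], -2, -1], [[0, 0.5, -0.1], -4, -1], [[0, 0.5, -0.1], -6, -1], [[0, 0.5, -0.2], -8, -1], [[0, 0.5, -0.3], -8, -1], [[0, 0.5, -0.3], -8, -1]]'

```text
time_s: 13.58
ee_pos: [485.0, 59.9, 87.5]
orientation: [-0.99, 1.497, -1.498]
contact_force: [-1.9, -1.3, 9.5]
opening: 0.134
```

```bash
python3 st.py
```

```text
13.5833 [485.   59.9  87.5] yaw -23.0 F [-1.9 -1.3  9.5] T [-0.145  0.5    0.015] q7 -0.45 op 0.134
```

send_rows --moves '[[[0, 0, 0], -2, -1], [[0, 0, -0.1], -4, -1], [[0, 0, -0.1], -6, -1], [[0, 0, -0.2], -8, -1], [[0, 0, -0.3], -8, -1], [[0, 0, -0.3], -8, -1]]'

```text
time_s: 14.08
ee_pos: [483.4, 60.2, 86.0]
orientation: [-1.074, 1.4, -1.399]
contact_force: [-0.2, 0.2, -2.3]
opening: 0.125
```

```bash
python3 st.py
```

```text
14.0833 [483.4  60.2  86. ] yaw -15.0 F [-0.2  0.2 -2.3] T [0.068 0.131 0.046] q7 -0.32 op 0.125
```

send_rows --moves '[[[0, 1, 0], -1, -1], [[0, 2, 0], -2, -1], [[0, 3, 0], -2, -1], [[0, 4, 0], -2, -1], [[0, 4, 0], -2, -1]]'

```text
time_s: 14.5
ee_pos: [483.6, 60.1, 81.9]
orientation: [-1.094, 1.374, -1.374]
contact_force: [0.7, 0.0, -2.3]
opening: 0.127
```

```bash
python3 st.py
```

```text
14.5 [483.6  60.1  81.9] yaw -13.0 F [ 0.7  0.  -2.3] T [-0.014  0.043 -0.041] q7 -0.28 op 0.127
```

send_rows --moves '[[[0, 1, 0], 0, -1], [[0, 2, 0], 0, -1], [[0, 3, 0], 0, -1], [[0, 3.8, 0], 0, -1], [[0, 4.3, 0], 0, -1], [[0, 4.3, 0], 0, -1]]'

```text
time_s: 15.0
ee_pos: [483.8, 60.2, 78.4]
orientation: [-1.093, 1.374, -1.374]
contact_force: [-2.0, 0.1, 5.0]
opening: 0.126
```

```bash
python3 st.py
```

```text
15.0 [483.8  60.2  78.4] yaw -13.0 F [-2.   0.1  5. ] T [-0.101  0.566 -0.036] q7 -0.28 op 0.126
```

send_rows --moves '[[[0, 0, 0.1], 2.5, -1], [[0, 0, 0.1], 5, -1], [[0, 0, 0.2], 7.5, -1], [[0, 0, 0.2], 10, -1], [[0, 0, 0.3], 12.5, -1], [[0, 0.1, 0.4], 15, -1], [[0, 0.1, 0.4], 17.5, -1], [[0, 0.2, 0.5], 20, -1], [[0, 0.2, 0.5], 20, -1]]'

```text
time_s: 15.75
ee_pos: [485.3, 59.8, 78.4]
orientation: [-0.876, 1.619, -1.621]
contact_force: [1.7, -1.0, 3.9]
opening: 0.127
```

```bash
python3 st.py
```

```text
15.75 [485.3  59.8  78.4] yaw -33.1 F [ 1.7 -1.   3.9] T [-0.35  -0.393  0.016] q7 -0.61 op 0.127
```

send_rows --moves '[[[0, 0.2, 0.1], 2.5, -1], [[0, 0.4, 0.1], 5, -1], [[0, 0.5, 0.2], 7.5, -1], [[0, 0.6, 0.2], 10, -1], [[0, 0.7, 0.3], 12.5, -1], [[0, 0.8, 0.4], 15, -1], [[0, 0.9, 0.4], 17.5, -1], [[0, 1, 0.5], 20, -1], [[0, 1, 0.5], 20, -1]]'

```text
time_s: 16.5
ee_pos: [485.6, 59.6, 77.6]
orientation: [-0.616, 1.85, -1.85]
contact_force: [0.3, -0.9, 6.4]
opening: 0.126
```

```bash
python3 st.py
```

```text
16.5 [485.6  59.6  77.6] yaw -53.0 F [ 0.3 -0.9  6.4] T [-0.253 -0.036 -0.058] q7 -0.94 op 0.126
```

send_rows --moves '[[[0, 0.2, 0.1], 2.5, -1], [[0, 0.4, 0.1], 5, -1], [[0, 0.5, 0.2], 7.5, -1], [[0, 0.6, 0.2], 10, -1], [[0, 0.7, 0.3], 12.5, -1], [[0, 0.8, 0.4], 15, -1], [[0, 0.9, 0.4], 17.5, -1], [[0, 1, 0.5], 20, -1], [[0, 1, 0.5], 20, -1]]'

```text
time_s: 17.25
ee_pos: [485.9, 59.8, 76.6]
orientation: [-0.306, 2.062, -2.06]
contact_force: [1.0, 0.3, 7.7]
opening: 0.131
```

```bash
python3 st.py
```

```text
17.25 [485.9  59.8  76.6] yaw -73.0 F [1.  0.3 7.7] T [ 0.041  0.09  -0.093] q7 -1.26 op 0.131
```

send_rows --moves '[[[0, 0.2, 0.1], 2.5, -1], [[0, 0.4, 0.1], 5, -1], [[0, 0.5, 0.2], 7.5, -1], [[0, 0.6, 0.2], 10, -1], [[0, 0.7, 0.3], 12.5, -1], [[0, 0.8, 0.4], 15, -1], [[0, 0.8, 0.4], 15, -1]]'

```text
time_s: 17.83
ee_pos: [486.2, 59.6, 76.0]
orientation: [-0.036, 2.204, -2.201]
contact_force: [-0.3, 0.4, 9.4]
opening: 0.13
```

```bash
python3 st.py
```

```text
17.8333 [486.2  59.6  76. ] yaw -88.0 F [-0.3  0.4  9.4] T [ 0.13   0.062 -0.078] q7 -1.5 op 0.13
```

send_rows --moves '[[[0, 0.2, 0.1], 2.5, -1], [[0, 0.4, 0.1], 5, -1], [[0, 0.5, 0.2], 7.5, -1], [[0, 0.6, 0.2], 10, -1], [[0, 0.7, 0.3], 12.5, -1], [[0, 0.8, 0.4], 15, -1], [[0, 0.8, 0.4], 15, -1]]'

```text
time_s: 18.42
ee_pos: [486.4, 59.4, 75.4]
orientation: [-0.242, -2.104, 2.101]
contact_force: [-1.1, 1.6, 11.3]
opening: 0.126
```

```bash
python3 st.py
```

```text
18.4167 [486.4  59.4  75.4] yaw -103.0 F [-1.1  1.6 11.3] T [ 0.201  0.168 -0.07 ] q7 -1.74 op 0.126
```

send_rows --moves '[[[0, 0.1, 0.1], 2.5, -1], [[0, 0.2, 0.1], 5, -1], [[0, 0.3, 0.2], 7.5, -1], [[0, 0.4, 0.2], 10, -1], [[0, 0.4, 0.2], 10, -1]]'

```text
time_s: 18.83
ee_pos: [486.6, 59.1, 75.1]
orientation: [-0.41, -2.004, 2.0]
contact_force: [-1.1, 0.7, 12.3]
opening: 0.129
```

```bash
python3 st.py
```

```text
18.8333 [486.6  59.1  75.1] yaw -113.0 F [-1.1  0.7 12.3] T [ 0.131  0.18  -0.035] q7 -1.9 op 0.129
```

send_rows --moves '[[[0, 0.1, 0.1], 2, -1], [[0, 0.1, 0.1], 4, -1], [[0, 0.2, 0.1], 6, -1], [[0, 0.2, 0.2], 8, -1], [[0, 0.2, 0.2], 8, -1]]'

```text
time_s: 19.25
ee_pos: [486.5, 59.0, 75.0]
orientation: [-0.533, -1.92, 1.915]
contact_force: [0.1, 1.2, 12.4]
opening: 0.127
```

```bash
python3 st.py
```

```text
19.25 [486.5  59.   75. ] yaw -120.9 F [ 0.1  1.2 12.4] T [0.171 0.253 0.038] q7 -2.03 op 0.127
```

send_rows --moves '[[[0, 0, 0.1], 2, -1], [[0, 0, 0.1], 4, -1], [[0, 0.1, 0.1], 6, -1], [[0, 0.1, 0.1], 6, -1]]'

```text
time_s: 19.58
ee_pos: [486.3, 58.9, 74.8]
orientation: [-0.621, -1.854, 1.849]
contact_force: [-1.0, 1.1, 13.8]
opening: 0.127
```

```bash
python3 st.py
```

```text
19.5833 [486.3  58.9  74.8] yaw -126.9 F [-1.   1.1 13.8] T [ 0.164  0.364 -0.011] q7 -2.12 op 0.127
```

send_rows --moves '[[[0, 0, 0.1], 2, -1], [[0, 0, 0.1], 4, -1], [[0, 0, 0.1], 6, -1], [[0, 0, 0.1], 6, -1]]'

```text
time_s: 19.92
ee_pos: [486.0, 58.7, 74.7]
orientation: [-0.703, -1.786, 1.782]
contact_force: [-2.0, 1.4, 13.5]
opening: 0.126
```

```bash
python3 st.py
python3 - <<'E'
from h import *
p,d=snap('wrist','w8')
E
```

```text
19.9167 [486.   58.7  74.7] yaw -132.9 F [-2.   1.4 13.5] T [0.142 0.482 0.02 ] q7 -2.21 op 0.126
```

View pics/w8.png

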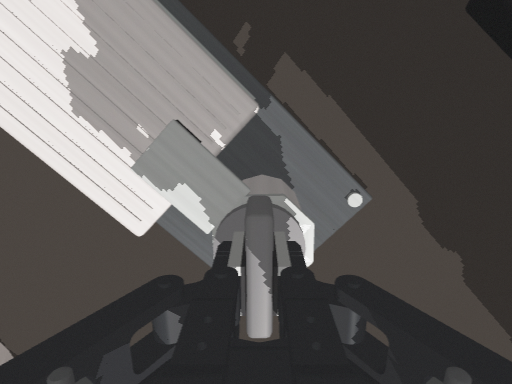

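send_rows --moves '[[[0, 0, 0.1], 2, -1], [[0, 0, 0.1], 4, -1], [[0, 0.1, 0.1], 6, -1], [[0, 0.1, 0.2], 8, -1], [[0, 0.1, 0.2], 8, -1]]'

```text
time_s: 20.38
ee_pos: [485.4, 58.3, 74.5]
orientation: [-0.806, -1.693, 1.69]
contact_force: [-4.7, 0.3, 15.2]
opening: 0.13
```

```bash
python3 st.py
python3 - <<'E'
from h import *
p,d=snap('wrist','w9'); C=cloud('wrist',d); g=C.reshape(-1,3); s=r.read_state()
R=Ro.from_rotvec(s['orientation']).as_matrix(); L=(g-s['ee_pos'])@R
k=g[(np.hypot(g[:,0]-535,g[:,1]-62)<14)&(g[:,2]>55)]; print('tongue z',np.median(k[:,2]),len(k))
k=L[(abs(L[:,2])<7)&(abs(L[:,0])<40)&(L[:,1]<-20)&(L[:,1]>-34)]; print(rect(k[:,[0,2]]),np.median(k[:,1]))
C=np.load('w7.npy'); g=C.reshape(-1,3); k=g[(np.hypot(g[:,0]-535,g[:,1]-62)<14)&(g[:,2]>55)]; print(np.median(k[:,2]))
E
```

```text
20.3833 [485.4  58.3  74.5] yaw -140.9 F [-4.7  0.3 15.2] T [-0.061  0.916  0.15 ] q7 -2.34 op 0.13
tongue z 64.7618443340545 2294
(array([ 2.1, -0.2]), array([13.9, 59.5]), 88.9156265258789) -26.923550418252525
68.53849717489811
```

send_rows --moves '[[[0, 0, 0.1], 2, -1], [[0, 0, 0.1], 3, -1], [[0, 0, 0.1], 3, -1]]'

```text
time_s: 20.68
ee_pos: [484.9, 58.0, 74.4]
orientation: [-0.842, -1.657, 1.655]
contact_force: [-5.0, -0.6, 17.0]
opening: 0.127
```

```bash
python3 st.py
```

```text
20.6833 [484.9  58.   74.4] yaw -143.9 F [-5.  -0.6 17. ] T [-0.259  1.306  0.216] q7 -2.38 op 0.127
```

send_rows --moves '[[[0, 0, 0], -1, -1], [[0, -0.5, 0], -1, -0.6], [[0, -0.5, 0], -1, -0.2], [[0, -0.5, 0], -1, -0.2], [[0, -0.5, 0], -1, -0.2], [[0, -0.5, 0], -1, -0.2]]'

```text
time_s: 21.18
ee_pos: [484.3, 57.9, 73.6]
orientation: [-0.83, -1.667, 1.668]
contact_force: [-0.3, 0.7, -0.1]
opening: 0.396
```

send_rows --moves '[[[0, -5, 0], 0, -0.2], [[0, -15, 0], 0, -0.2], [[0, -35, 0], 0, -0.2], [[0, -60, 0], 0, -0.2], [[0, -90, 0], 0, -0.2], [[0, -110, 0], 0, -0.2], [[0, -120, 0], 0, -0.2], [[0, -120, 0], 0, -0.2], [[0, -120, 0], 0, -0.2]]'

```text
time_s: 21.93
ee_pos: [484.4, 58.2, 193.6]
orientation: [-0.83, -1.669, 1.667]
contact_force: [-0.7, 0.0, -0.6]
opening: 0.398
```

```bash
python3 st.py
python3 - <<'E'
from h import *
p,d=snap('wrist','w10'); C=cloud('wrist',d); g=C.reshape(-1,3)
k=g[(np.hypot(g[:,0]-535,g[:,1]-62)<14)&(g[:,2]>55)]; print('tongue z',np.median(k[:,2]),len(k))
near=np.hypot(g[:,0]-484,g[:,1]-58.5)<45
k=g[near&(g[:,2]>90)&(g[:,2]<115)]; print(len(k),rect(k),'wing top',np.median(k[:,2]))
k=g[near&(g[:,2]>66.8)&(g[:,2]<80)]; print('flange',len(k),cv2.minEnclosingCircle(k[:,:2].astype(np.float32)),np.median(k[:,2]))
p2,d=snap('side','s10'); p3,d=snap('scene','sc10')
E
```

```text
21.9333 [484.4  58.2 193.6] yaw -142.9 F [-0.7  0.  -0.6] T [ 0.063  0.037 -0.009] q7 -2.52 op 0.398
tongue z 64.65918127034772 828
1114 (array([482.8,  59.5]), array([11.9, 59.4]), 36.82758712768555) wing top 101.24969204832797
flange 1474 ((492.718994140625, 59.71269226074219), 34.01908874511719) 70.6649846212877
```

View pics/w10.png

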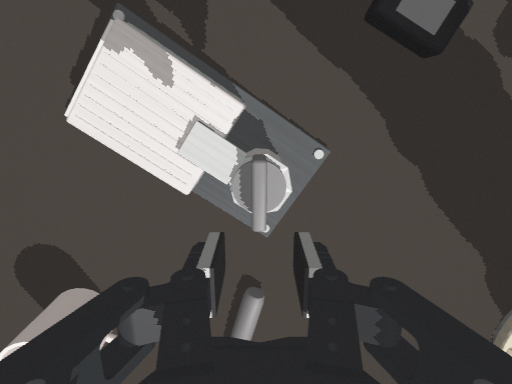

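View pics/s10.png

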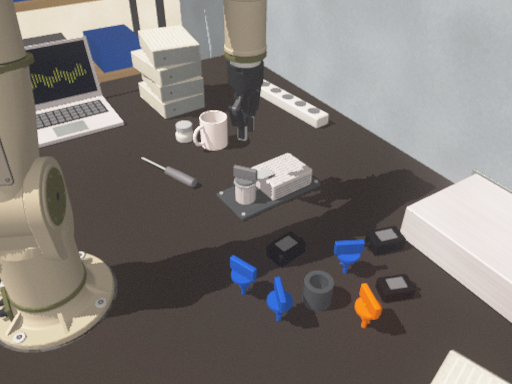

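```bash
python3 -c "
from h import *
print(order.hand_in())"
```

```text
the job is handed in; nothing more can be done
None
```

I took the knob out of the stand and set it on the false start with the wing along the dock. I turned it backwards about 1.26 rad, until the press force vanished. I then lowered it to the thread floor, with the tip about 16.4 mm up, and turned it forwards about 2.3 rad. I stopped when the turning moment reached about 0.2 N m, then let go and withdrew. The job was handed in at about 22 s.

**Last checks:**
- **Height:** the wing top read 101.2 mm and the flange 70.7 mm, so the tip is about 12.5 mm up.
- **Strap:** the tongue is about 3.8 mm lower than before by camera, against a nominal 3.1 mm; I put the difference down to camera error.
- **Position:** the wing centre is within about 1 mm of the collar centre I measured earlier.
- **Released:** the knob looked upright in the pictures, and the gripper was clear with no residual force.
- **Forces:** the largest wrist force in the readings after each move was about 18 N, mostly downward press.
- **Other things on the bench:** none looked moved in the side picture.

**Disagreements:** the wrist camera put the knob about 2 mm off the tool axis, while the earlier grasp readings put it about 1 mm off the other way. I used a compromise, and the screw went in without touching. A circle fitted to the flange after release came out at 34 mm radius, centred about 9 mm off. I take this to be because it included the strap's tongue, so I did not use it.

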